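# Unload paver samples from rocker nests and pack them tight in a crate

## Robot

A 6-joint arm with a two-finger parallel gripper is mounted at the origin on the work surface. World frame = base frame: x ahead of the robot, y to its left, z up, the work surface at z = 0. Lengths are in mm, angles in rad, forces in N, time in s.
With the tool pointing down it reaches from about 275 to 825 mm from the base axis. Payload 5.2 kg.
Tool frame: the origin (TCP) lies at the very end of the fingers, on their centre line; the grasp point (between the pads) lies 19 mm behind it; z points along the fingers, y is the direction in which the jaws open and shut (so a half turn about z gives the same grasp; the last joint's range is limited). The gripper opens to 93 mm and grips with 3 to 60 N. Pads are 15 mm wide; open, the fingers measure 128 mm over their backs; the gripper's body (75 mm by 188 mm) begins 65 mm behind the grasp point.
Start: joints at [-0.203, 0.259, 1.535, -0, 1.348, -0.203], TCP at [550.005, 0.023, 218.653] pointing down, gripper open.
Joint ranges: [-3.14, 3.14], [-0.91, 2.08], [0.19, 2.58], [-1.22, 4.36], [0.22, 2.71], [-3.12, 3.12]. Speed limits (rad/s): [2.57, 2.57, 3.14, 3.14, 3.14, 3.14].

## Interface

Orientations are given as [roll, pitch, yaw] about the fixed x, y, z axes, in that order (R = Rz(yaw) Ry(pitch) Rx(roll)).
In Python, from bench import robot gives the robot as it stands. The module is installed in compiled form; this text tells all that it offers. Calls block until the motion is done:
- robot.move_ptp(position, orientation): joint-space move of the TCP to a pose.
- robot.move_linear(position, ori=None, speed=150, f_stop=None): straight line of the TCP; ori=None keeps the orientation; speed is the mean speed in mm/s. With f_stop (N) it stops when the force on the tool has changed by that much, and returns True; else False.
- robot.move_j(angles): joint-space move.
- robot.move_gripper(opening): opening from 0.0 (shut) to 1.0 (fully open); the grip force is fixed at half the most; returns when the fingers have stopped.
- robot.sleep(seconds).
- robot.inverse_kinematics(position, orientation): joint angles nearest the present ones, or None.
- robot.get_image(name): name is "scene" or "side" or "wrist"; returns a dict with "img" (384x512x3 uint8, blue, green, red), "fovy" (degrees; the focal length in pixels is half the picture's height over the tangent of half this angle, whatever the lens; pixels are square), "cx", "cy" (the principal point, pixels), "eye" and "orientation" of the camera in the world. Camera axes: x right, y down, z forward; pixel columns grow to the right and rows downward; lengths in mm; the calibration is good to about 2 mm. A picture is of the moment at which its call begins. There is no depth.
A pose or a line that the arm cannot do raises robot.MotionError and nothing moves.
- robot.hand_in(): hands the job in, once; it reports no verdict.
Readings, each from a call of its own:
- robot.current_t(): time.
- robot.current_qpos(): joint angles.
- robot.current_joint_vel(): joint speeds.
- robot.current_joint_efforts(): joint torques, N m.
- robot.current_tcp_pos(): TCP position.
- robot.current_eef_rot(): TCP orientation.
- robot.current_contact_force(): force on the tool from outside, world axes, zero at the start.
- robot.current_ft_torque(): the same for the moment, N m.
- robot.current_gripper_width(): opening from 0.0 (shut) to 1.0 (fully open).
Only numpy, scipy, OpenCV 4.12 (cv2) and the standard library are available. Lean on these libraries where they do the work, as an engineer would, in place of code of your own. Each camera call takes 0.05 s, during which the arm holds its last target. There are 200 camera calls.

## Task

Take every white paver sample out of its red fixture: the pockets leave no room for fingers, so press a sample down at the end by the fixture's lower end wall until its other end tips up, and lift it out by that end. Lay the samples flat on the floor of the wooden crate, side by side across it in one row, then fill all the room that is left in the row with the plain wood spacer blocks, laid down level in the same direction (one block after three samples, both after two), so that nothing can shift. Leave the other things on the table where they are.

Things in the scene. Friction and masses are not known exactly. Their poses are not given: they have to be found in the camera images.
- tile1: white porcelain paver sample, 100 x 50 x 20 mm, 0.23 kg; origin at the centre of its underside, x along its length, z up out of its top face. At the start it lies flat in the pocket of nest1, its axes along the nest's, its top face flush with the rim. Two or three of the three are present in a run.
- tile1_mid (a point): centre of tile1, 10 mm from both faces (either face may lie down in the crate)
- nest1: red fixture fixed to the table, 130 x 69 x 56 mm, origin at the centre of its underside, z up. Pocket bottom 36 mm above the table, rim at 56 mm; 1.5 mm to spare at the sample's sides and +x end, so no finger fits. The -x end wall is lower (40 mm high) and 8 mm clear of the sample. From 2.5 mm on the -x side of the origin the pocket bottom is a ramp falling at 33 degrees towards -x.
- nest1_press (a point): point on the sample's top, 12 mm from its -x end, where to press: a light press (under 5 N) tips the sample on to the ramp (this point sinks about 20 mm). It then stays tipped at 33 degrees, perhaps slid some mm down the ramp, its +x end raised, the top edge about 23 mm above the rim, where its two long sides can be gripped above the rim. The nest of an absent sample is empty.
- tile2: white porcelain paver sample, 100 x 50 x 20 mm, 0.23 kg; origin at the centre of its underside, x along its length, z up out of its top face. At the start it lies flat in the pocket of nest2, its axes along the nest's, its top face flush with the rim. Two or three of the three are present in a run.
- tile2_mid (a point): centre of tile2, 10 mm from both faces (either face may lie down in the crate)
- nest2: red fixture fixed to the table, 130 x 69 x 56 mm, origin at the centre of its underside, z up. Pocket bottom 36 mm above the table, rim at 56 mm; 1.5 mm to spare at the sample's sides and +x end, so no finger fits. The -x end wall is lower (40 mm high) and 8 mm clear of the sample. From 2.5 mm on the -x side of the origin the pocket bottom is a ramp falling at 33 degrees towards -x.
- nest2_press (a point): point on the sample's top, 12 mm from its -x end, where to press: a light press (under 5 N) tips the sample on to the ramp (this point sinks about 20 mm). It then stays tipped at 33 degrees, perhaps slid some mm down the ramp, its +x end raised, the top edge about 23 mm above the rim, where its two long sides can be gripped above the rim. The nest of an absent sample is empty.
- tile3: white porcelain paver sample, 100 x 50 x 20 mm, 0.23 kg; origin at the centre of its underside, x along its length, z up out of its top face. At the start it lies flat in the pocket of nest3, its axes along the nest's, its top face flush with the rim. Two or three of the three are present in a run.
- tile3_mid (a point): centre of tile3, 10 mm from both faces (either face may lie down in the crate)
- nest3: red fixture fixed to the table, 130 x 69 x 56 mm, origin at the centre of its underside, z up. Pocket bottom 36 mm above the table, rim at 56 mm; 1.5 mm to spare at the sample's sides and +x end, so no finger fits. The -x end wall is lower (40 mm high) and 8 mm clear of the sample. From 2.5 mm on the -x side of the origin the pocket bottom is a ramp falling at 33 degrees towards -x.
- nest3_press (a point): point on the sample's top, 12 mm from its -x end, where to press: a light press (under 5 N) tips the sample on to the ramp (this point sinks about 20 mm). It then stays tipped at 33 degrees, perhaps slid some mm down the ramp, its +x end raised, the top edge about 23 mm above the rim, where its two long sides can be gripped above the rim. The nest of an absent sample is empty.
- crate: low open wooden crate fixed to the table, 126 (x) x 226 (y) x 32 mm outside, walls 8 mm, floor 8 mm: inside 110 x 210 mm. Origin at the centre of its underside.
- crate_in (a point): centre of the crate's inner floor, x and y along the crate's; the row of samples and blocks runs along y, each with its 100 mm length along x
- block1: plain wood spacer block, 100 x 50 x 50 mm, 0.13 kg, loose on the table; origin at the centre of its underside, x along its length
- block1_mid (a point): centre of block1, 25 mm above its origin
- block2: plain wood spacer block, 100 x 50 x 50 mm, 0.13 kg, loose on the table; origin at the centre of its underside, x along its length
- block2_mid (a point): centre of block2, 25 mm above its origin
- tape: bystander: yellow tape measure, 68 x 36 x 62 mm; loose, origin at its foot, to be left where it is
- glue: bystander: white glue bottle, 60 mm across, 170 mm tall; loose, origin at its foot, to be left where it is
- tin: bystander: steel tin, 80 mm across, 90 mm tall; loose, origin at its foot, to be left where it is
- muffs: bystander: pair of yellow ear defenders; loose, origin at its foot, to be left where it is
- level: bystander: yellow spirit level, 400 x 30 x 50 mm; loose, origin at its foot, to be left where it is
- offcut: bystander: small stepped wood offcut, 70 x 35 x 36 mm, too short to be a spacer block; loose, origin at its foot, to be left where it is
Mind the look-alikes: they are no part of the job. What is shaped like the tile1 but blue or green is not meant. Leave any orange look-alike of the tile3 alone.

How it is judged:
By the outcome, as a careful person would: the job done as asked, in the order asked, and still so for the second after the job is handed in, with the robot touching nothing.
Of tile1, tile2, tile3 only 2 to 3 are there at a start; the rules pass over those that are not, and their reading is None.
At some moment in a run one of block1, block2 may be knocked a few centimetres aside while the robot is not near it.
It also fails if it takes over 192 s, if anything falls off the work surface, if the arm or the gripper's body presses on something with over 40 N, if the wrist force passes 120 N, or if a joint passes its speed limit or range.

## Working session

There is one attempt and no reset: what is moved stays moved. The work goes in short steps, each a Python script; the robot and the scene stay as the last script left them, time stands still between calls to the robot, and variables do not carry over. Pictures are saved under pics/ and viewed, about 12 in all and at most 16, crops included, and the job is handed in when it is done.

```bash
mkdir -p pics; cat > h.py <<'E'
import numpy as np, cv2
from scipy.spatial.transform import Rotation as R
from bench import robot
def snap(name,fn=None):
    d=robot.get_image(name)
    if fn: cv2.imwrite('pics/'+fn,d['img']); np.save('pics/'+fn[:-4]+'.npy',{k:v for k,v in d.items()},allow_pickle=True)
    return d
def cam(d):
    f=192/np.tan(np.radians(d['fovy'])/2)
    return f,R.from_euler('xyz',d['orientation']).as_matrix(),np.array(d['eye'],float)
def pix2(d,u,v,z):
    f,M,e=cam(d); r=M@np.array([(u-d['cx'])/f,(v-d['cy'])/f,1]); return e+r*(z-e[2])/r[2]
def proj(d,p):
    f,M,e=cam(d); c=M.T@(np.asarray(p,float)-e); return np.array([d['cx']+f*c[0]/c[2],d['cy']+f*c[1]/c[2]])
def load(fn): return np.load('pics/'+fn+'.npy',allow_pickle=True).item()
E
python3 - <<'E'
from h import *
a=snap('scene','s1.png');b=snap('side','d1.png');c=snap('wrist','w1.png')
for d in(a,b,c):print(d['fovy'],d['cx'],d['cy'],d['eye'],d['orientation'])
print(robot.current_eef_rot(),robot.current_t())
cv2.imwrite('pics/s1x.png',cv2.resize(a['img'],(800,600)))
cv2.imwrite('pics/d1x.png',cv2.resize(b['img'],(800,600)))
E
```

```text
51.829763941297145 259.42025402812294 188.49983187340285 [1275.59623393  516.42651153  915.38072011] [-2.37491009  0.01549404  2.11746614]
51.577512483162025 254.54303325767742 193.22655069769195 [ -79.45423911 -887.97034817  871.18784511] [-2.1793613  -0.01408001 -0.58969474]
68.89588932295263 252.1501357234544 195.31869953595697 [549.12353009  69.12154798 384.16195075] [2.89182061e+00 2.08023088e-03 1.12024637e-03]
[-3.14022117e+00 -2.64156949e-04  1.57079817e+00] 0.15
```

View pics/s1x.png

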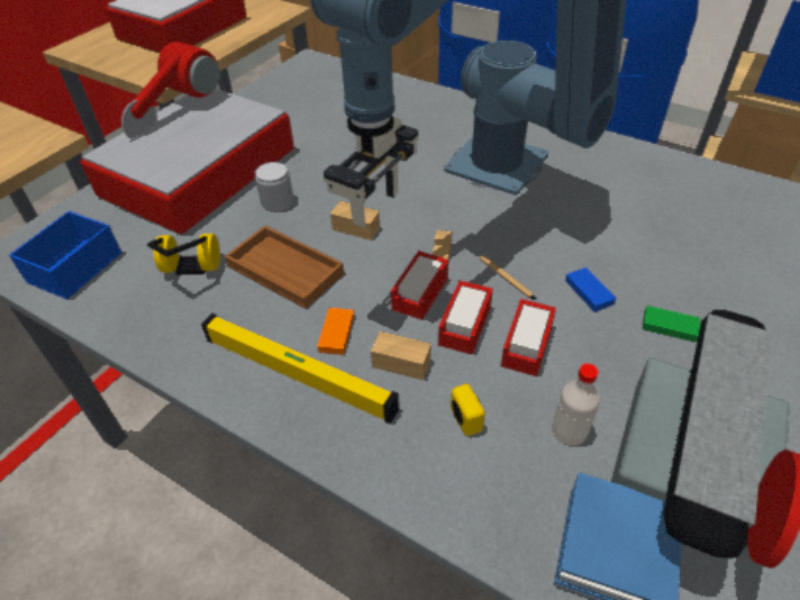

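View pics/d1x.png

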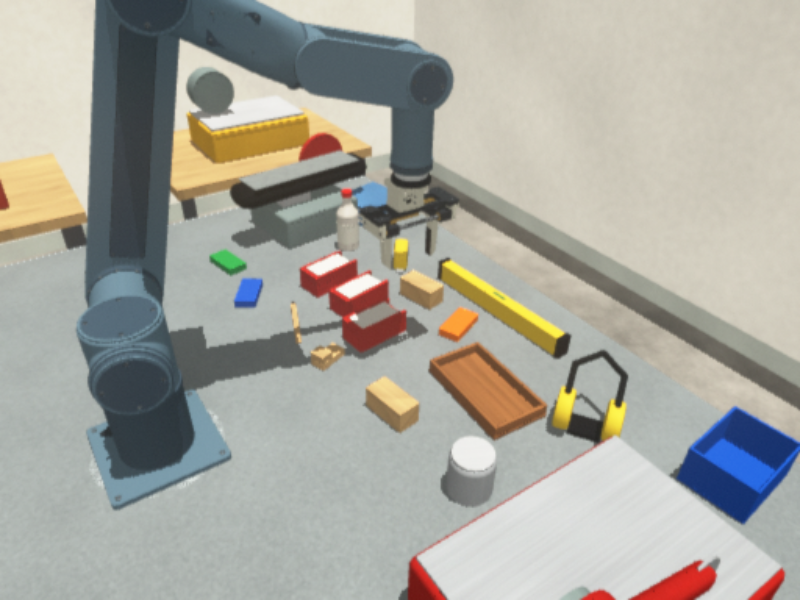

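```bash
python3 - <<'E'
from h import *
a=load('s1');b=load('d1')
for n,u,v,z in [('nestA',421,273,56),('nestB',468,308,56),('nestC',532,328,56),('crate',285,262,20),('blk1',403,345,50),('blk2',356,213,50),('offcut',443,240,20),('tape',467,405,30),('glue',575,440,0),('orange',338,330,20),('tin',275,207,0),('lev1',208,325,50),('lev2',392,400,50)]:
    print(n,pix2(a,u*.64,v*.64,z).round())
for n,u,v,z in [('nestA',375,320,56),('nestB',359,288,56),('nestC',329,267,56),('crate',487,387,20),('blk1',422,283,50),('blk2',392,393,50),('offcut',325,355,20)]:
    print(n,pix2(b,u*.64,v*.64,z).round())
E
```

```text
nestA [508.  71.  56.]
nestB [545. 195.  56.]
nestC [530. 319.  56.]
crate [ 594. -215.   20.]
blk1 [681. 134.  50.]
blk2 [ 410. -155.   50.]
offcut [362.  41.  20.]
tape [723. 287.  30.]
glue [674. 465.   0.]
orange [692.  -6.  20.]
tin [ 439. -375.    0.]
lev1 [ 825. -205.   50.]
lev2 [791. 180.  50.]
nestA [500.  47.  56.]
nestB [536. 176.  56.]
nestC [521. 297.  56.]
crate [ 595. -225.   20.]
blk1 [680. 120.  50.]
blk2 [ 407. -162.   50.]
offcut [369.  40.  20.]
```

View pics/w1.png

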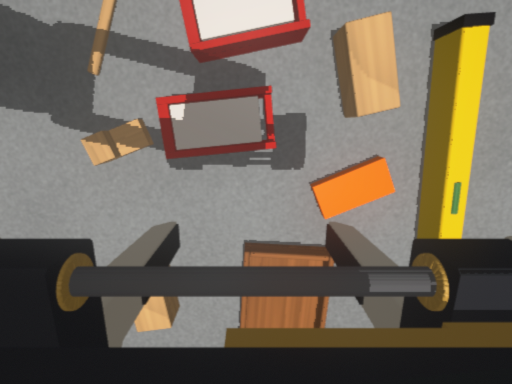

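```bash
python3 - <<'E'
from h import *
O=[np.pi,0,np.pi/2]
robot.move_ptp([570,70,300],O); d=snap('wrist','w2.png'); print(robot.current_t(),d['eye'],d['orientation'])
robot.move_ptp([560,-300,300],O); e=snap('wrist','w3.png'); print(robot.current_t(),e['eye'])
cv2.imwrite('pics/w23.png',np.vstack([cv2.resize(x['img'][:220],(700,300),interpolation=cv2.INTER_CUBIC) for x in (d,e)]))
E
```

```text
0.7167 [569.10775856 139.34939102 465.89071641] [2.89090451e+00 5.17712453e-04 2.45462708e-03]
2.15 [ 559.5426636  -229.89721899  466.30291649]
```

View pics/w23.png

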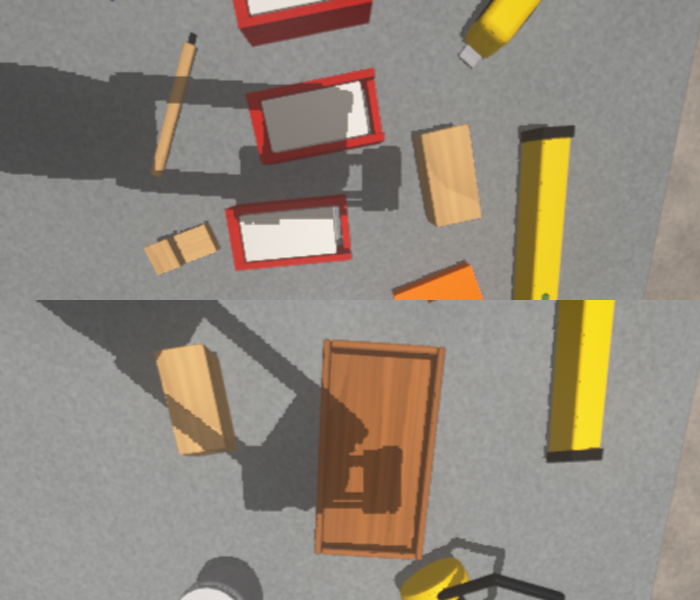

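```bash
cat >> h.py <<'E'
from scipy.optimize import minimize
def box(l,w,h): return np.array([[sx*l/2,sy*w/2,z] for sx in(1,-1) for sy in(1,-1) for z in(0,h)])
DIM={'nest':(130,69,56),'crate':(126,226,32),'block':(100,50,50)}
def fit(d,kind,x0,z0=0,show=None,ymax=222):
    """pose (x,y,yaw) by matching the silhouette hull with the saturated blob"""
    im=d['img']; hsv=cv2.cvtColor(im,cv2.COLOR_BGR2HSV)
    m=((hsv[...,1]>(95 if kind!='block' else 70))&(hsv[...,2]>25)).astype(np.uint8)
    if kind=='nest': m&=((hsv[...,0]<8)|(hsv[...,0]>170)).astype(np.uint8)
    if d.get('w',True): m[ymax:]=0
    B=box(*DIM[kind])+[0,0,z0]
    def hull(x):
        P=B@R.from_euler('z',x[2]).as_matrix().T+[x[0],x[1],0]
        return cv2.convexHull(np.array([proj(d,p) for p in P],np.float32))
    n,lab=cv2.connectedComponents(m)
    h0=np.zeros_like(m); cv2.fillConvexPoly(h0,hull(x0).astype(np.int32),1)
    cnt=np.bincount(lab[h0>0],minlength=n); cnt[0]=0; k=cnt.argmax()
    blob=cv2.convexHull(cv2.findContours((lab==k).astype(np.uint8),cv2.RETR_EXTERNAL,cv2.CHAIN_APPROX_NONE)[0][0])
    S=8
    mk=np.zeros((384*S//2,512*S//2),np.uint8)
    big=cv2.resize(cv2.drawContours(np.zeros(m.shape,np.uint8),[blob],-1,255,-1),None,fx=4,fy=4,interpolation=cv2.INTER_LINEAR)>127
    def cost(x):
        t=np.zeros(big.shape,np.uint8); cv2.fillConvexPoly(t,np.round((hull(x)[:,0]+.5)*4*16).astype(np.int32),1,shift=4)
        t=t>0; return 1-(t&big).sum()/(t|big).sum()
    s=np.array([[0,0,0],[15,0,0],[0,15,0],[0,0,.15]])
    r=minimize(cost,x0,method='Nelder-Mead',options=dict(initial_simplex=np.array(x0)+s,xatol=.05,fatol=1e-5))
    s/=3
    r=minimize(cost,r.x,method='Nelder-Mead',options=dict(initial_simplex=r.x+s,xatol=.05,fatol=1e-5))
    return r.x,r.fun
E
python3 - <<'E'
from h import *
O=[np.pi,0,np.pi/2]
robot.move_ptp([570,210,300],O); d=snap('wrist','w4.png'); print(robot.current_t())
a=load('w2');c=load('w3');s=load('s1');s['w']=False;sd=load('d1');sd['w']=False
pr=lambda n,r:print(n,r[0][:2].round(1),round(float(np.degrees(r[0][2])),2),round(r[1],3))
for n,k,x0 in [('A','nest',[505,60,.05]),('B','nest',[540,185,.15]),('C','nest',[525,308,.1]),('crate','crate',[594,-220,-.05]),('b1','block',[680,127,1.7]),('b2','block',[408,-158,1.7])]:
    for nm,im in (('w2',a),('w3',c),('w4',d),('s',s),('d',sd)):
        p=proj(im,[x0[0],x0[1],30])
        if im.get('w',True) and not(40<p[0]<470 and 30<p[1]<200): continue
        try: pr(n+nm,fit(im,k,x0))
        except Exception as e: print(n,nm,e)
cv2.imwrite('pics/w4c.png',cv2.resize(d['img'][:230,80:420],(800,540),interpolation=cv2.INTER_CUBIC))
E
```

```text
4.05
Aw2 [507.9  70.1] 5.68 0.017
As [511.5  68.8] 5.66 0.027
Ad [511.7  76.9] -1.37 0.643
Bw2 [539.1 190.3] 10.86 0.015
Bw4 [539.2 190. ] 10.95 0.016
Bs [542.5 187.9] 10.8 0.039
Bd [510.4  75. ] 2.78 0.643
Cw4 [524.5 314.9] 10.05 0.015
Cs [527.4 313.1] 10.18 0.028
Cd [512.2  78.1] -0.37 0.644
cratew3 [ 592.5 -216.5] -3.29 0.013
crates [ 596.6 -217.4] -3.67 0.027
crated [ 595.7 -216.4] -4.08 0.029
b1w2 [682. 132.] 103.19 0.024
b1s [684.5 129.7] 103.14 0.035
b1d [685.8 133.2] 101.61 0.042
b2w3 [ 402.1 -162.4] 98.8 0.025
b2s [ 405.6 -163.8] 97.63 0.047
b2d [ 405.3 -161.8] 97.04 0.035
```

View pics/w4c.png

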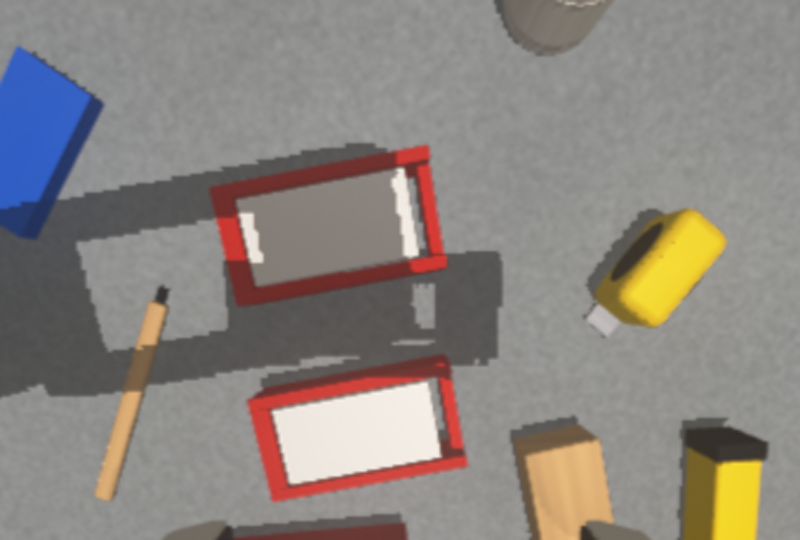

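```bash
cat >> h.py <<'E'
rad=np.radians
N={'A':(509,69.6,rad(185.7)),'B':(540,189.6,rad(190.9)),'C':(525.5,314.4,rad(190.1))}
CR=(594,-216.8,rad(-3.5))
def T(fr,x,y,z): 
    c,s=np.cos(fr[2]),np.sin(fr[2]); return [fr[0]+c*x-s*y,fr[1]+s*x+c*y,z]
def grasp(k,delta,ee=8.,up=5.,back=0.):
    s=52.5-delta-ee; a=rad(33); n=np.array([-np.sin(a),np.cos(a)]); t=np.array([np.cos(a),np.sin(a)])
    p=np.array([-2.5,36])+s*t+(up+back)*n
    return T(N[k],p[0],0,p[1]),[np.pi,rad(33),N[k][2]-np.pi]
E
python3 - <<'E'
from h import *
q=lambda p,o:robot.inverse_kinematics(p,o)
for k in 'ABC':
    for b in (0,70): p,o=grasp(k,3,back=b); r=q(p,o); print(k,b,np.round(p),None if r is None else np.round(r,2))
    r=q(T(N[k],-38,0,40),[np.pi,0,N[k][2]-np.pi]); print('press',None if r is None else np.round(r,2))
for y in(0,50): print(np.round(q(T(CR,-42,y,13),[np.pi,0,CR[2]]),2))
print(np.round(q(T(CR,0,60,13),[np.pi,0,CR[2]+np.pi/2]),2))
E
```

```text
A 0 [480.  67.  63.] [-0.04  0.68  1.42 -0.07  1.62  1.45]
A 70 [518.  70. 122.] [-0.03  0.68  1.25 -0.07  1.78  1.45]
press [-0.07  0.44  1.75 -0.    0.95  1.4 ]
B 0 [511. 184.  63.] [ 0.15  0.77  1.24 -0.02  1.71  1.54]
B 70 [548. 191. 122.] [ 0.16  0.78  1.06 -0.02  1.88  1.54]
press [ 0.15  0.53  1.6  -0.    1.01  1.53]
C 0 [496. 309.  63.] [0.32 0.83 1.13 0.08 1.76 1.7 ]
C 70 [534. 316. 122.] [0.31 0.84 0.94 0.08 1.93 1.71]
press [ 0.35  0.59  1.49 -0.    1.06  1.74]
[-0.56  0.54  1.67 -0.    0.94  1.07]
[-0.48  0.52  1.7  -0.    0.92  1.15]
[-0.44  0.57  1.6   0.    0.97 -0.38]
```

```bash
python3 - <<'E'
from h import *
robot.move_gripper(0.0)
for k in 'CBA':
    o=[np.pi,0,N[k][2]-np.pi]
    robot.move_ptp(T(N[k],-38,0,110),o)
    robot.move_linear(T(N[k],-38,0,60),speed=150)
    hit=robot.move_linear(T(N[k],-38,0,35),speed=40,f_stop=15)
    print(k,hit,np.round(robot.current_tcp_pos(),1),np.round(robot.current_contact_force(),1))
    robot.move_linear(T(N[k],-38,0,110),speed=200)
O=[np.pi,0,np.pi/2]
ims=[]
for y,n in ((70,'w5'),(210,'w6')):
    robot.move_ptp([570,y,300],O); ims.append(snap('wrist',n+'.png')['img'][:225,100:400])
print(robot.current_t())
cv2.imwrite('pics/w56.png',np.hstack([cv2.resize(i,(400,300),interpolation=cv2.INTER_CUBIC) for i in ims]))
E
```

```text
C True [564.2 321.4  40.8] [0.6 0.1 4.2]
B True [578.4 196.9  41.1] [ 1.1 -0.2  3.5]
A True [548.3  73.3  40.7] [ 1.7 -0.1  4.2]
14.575
```

View pics/w56.png

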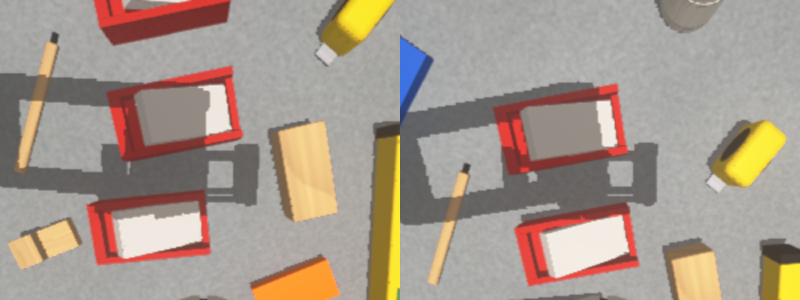

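```bash
python3 - <<'E'
from h import *
out=[]
for k,n in (('A','w5'),('B','w6'),('C','w6')):
    d=load(n); c=proj(d,T(N[k],0,0,56)); u0,v0=int(c[0])-55,int(c[1])-45; u0=max(u0,0);v0=max(v0,0)
    im=cv2.resize(d['img'][v0:v0+90,u0:u0+110],None,fx=6,fy=6,interpolation=cv2.INTER_CUBIC)[:, :400]
    for de,col in ((0,(255,0,0)),(4,(0,160,0)),(8,(0,0,255))):
        s=52.5-de;a=rad(33)
        x=-2.5+s*np.cos(a)-20*np.sin(a);z=36+s*np.sin(a)+20*np.cos(a)
        P=[tuple(int(t) for t in np.round((proj(d,T(N[k],x,y,z))+.5-[u0,v0])*6)) for y in(-25,25)]
        cv2.line(im,P[0],P[1],col,1)
    out.append(cv2.resize(im,(265,360)))
cv2.imwrite('pics/del.png',np.hstack(out))
E
```

```text
(no output)
```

View pics/del.png

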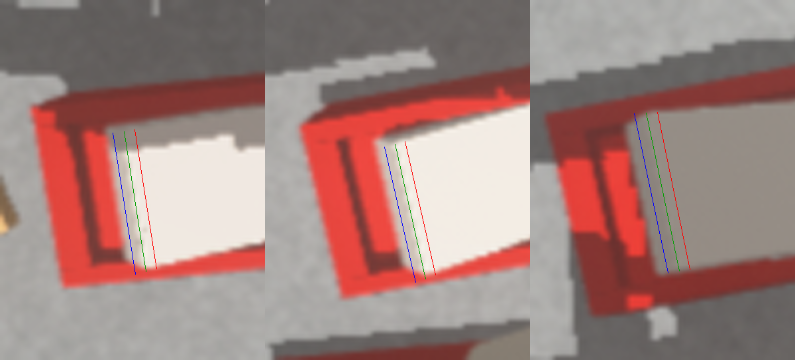

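```bash
cat >> h.py <<'E'
def pick(k,delta=4.):
    robot.move_gripper(0.75)
    p,o=grasp(k,delta,back=70); robot.move_ptp(p,o)
    p,_=grasp(k,delta); hit=robot.move_linear(p,speed=120,f_stop=15)
    robot.move_gripper(0.0); w=robot.current_gripper_width()
    print(k,'hit',hit,'w',round(w*93,1))
    robot.move_linear([p[0],p[1],p[2]+90],speed=120)
    print('w',round(robot.current_gripper_width()*93,1),np.round(robot.current_contact_force(),1),np.round(robot.current_tcp_pos(),1))
E
python3 - <<'E'
from h import *
pick('A')
robot.move_ptp(T(CR,-42,0,150),[np.pi,0,CR[2]])
a=snap('side','d2.png');b=snap('scene','s2.png');print(robot.current_t())
def crop(d): 
    u,v=proj(d,T(CR,0,0,100)).astype(int);return cv2.resize(d['img'][max(v-90,0):v+90,max(u-100,0):u+100],(400,360),interpolation=cv2.INTER_CUBIC)
cv2.imwrite('pics/c2.png',np.hstack([crop(a),crop(b)]))
E
```

```text
A hit False w 49.6
w 49.7 [-0.4  0.2 -2. ] [479.9  66.8 151.6]
20.225
```

View pics/c2.png

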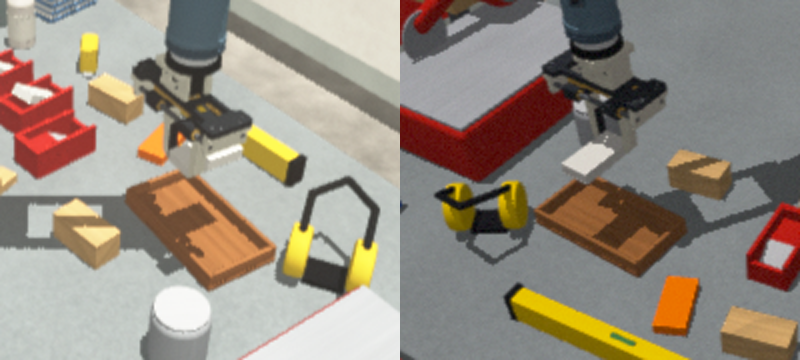

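```bash
cat >> h.py <<'E'
def lay(y):
    robot.move_ptp(T(CR,-42,y,110),[np.pi,0,CR[2]])
    robot.move_linear(T(CR,-42,y,35),speed=150)
    hit=robot.move_linear(T(CR,-42,y,11.5),speed=30,f_stop=6)
    print('lay',hit,np.round(robot.current_tcp_pos(),1),np.round(robot.current_contact_force(),1))
    robot.move_gripper(0.64)
    robot.move_linear(T(CR,-42,y,90),speed=200)
def push(y,yt,x=0):
    """tile with its +y face near y+25: push to centre yt"""
    robot.move_gripper(0.0)
    o=[np.pi,0,CR[2]+np.pi/2]; ys=min(y+25+7.5+5,105-8.5)
    robot.move_ptp(T(CR,x,ys,80),o)
    robot.move_linear(T(CR,x,ys,14),speed=150,f_stop=15)
    hit=robot.move_linear(T(CR,x,yt+25+7.5-5,14),speed=50,f_stop=10)
    p=np.array(robot.current_tcp_pos()); c,s=np.cos(CR[2]),np.sin(CR[2])
    print('push',hit,'face y',round(-s*(p[0]-CR[0])+c*(p[1]-CR[1])-7.5,1),'want',yt+25)
    robot.move_linear(T(CR,x,yt+25+7.5+4,14),speed=100)
    robot.move_linear(T(CR,x,yt+25+7.5+4,90),speed=250)
E
python3 - <<'E'
from h import *
lay(0); push(0,-80)
print(robot.current_t())
robot.move_ptp([560,-300,300],[np.pi,0,np.pi/2]); e=snap('wrist','w7.png')
x,f=fit(e,'crate',[594,-217,-.06]); print(x,f)
cv2.imwrite('pics/w7c.png',cv2.resize(e['img'][20:225,180:360],(527,600),interpolation=cv2.INTER_CUBIC))
E
```

```text
lay True [ 551.8 -214.1   14.1] [ 0.  -0.1  3.6]
push True face y -53.6 want -55
27.9667
[ 5.92479867e+02 -2.16452257e+02 -5.77417417e-02] 0.014566102950253068
```

View pics/w7c.png

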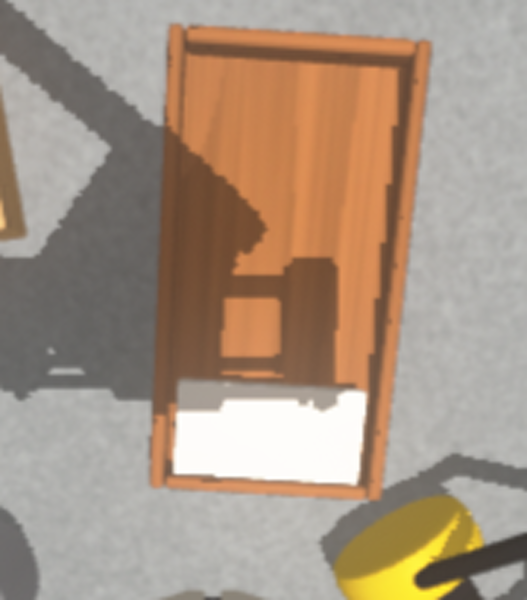

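```bash
sed -i 's/-42,y,/-41,y,/g' h.py; python3 - <<'E'
from h import *
pick('B'); lay(25); push(25,-30); print(robot.current_t())
pick('C'); lay(50); push(50,20); print(robot.current_t())
robot.move_ptp([560,-300,300],[np.pi,0,np.pi/2]); e=snap('wrist','w8.png')
cv2.imwrite('pics/w8c.png',cv2.resize(e['img'][20:225,80:360],(800,586),interpolation=cv2.INTER_CUBIC))
r=fit(e,'block',[403,-162.5,1.7]); print(r,np.degrees(r[0][2]))
for n in('scene','side'):
    d=snap(n,n+'3.png'); d['w']=False; r=fit(d,'block',[405,-162.5,1.7]); print(n,r)
E
```

```text
B hit False w 49.6
w 49.2 [-0.3  0.9 -2.1] [511.3 184.1 151.5]
lay True [ 554.3 -189.2   14. ] [ 0.2 -1.2  4.1]
push True face y -3.7 want -5
42.4917
C hit False w 49.5
w 49.9 [ 0.5 -0.2 -2.9] [496.8 309.2 151.4]
lay True [ 555.8 -164.3   14.1] [-1.2  0.3  4.1]
push True face y 46.3 want 45
56.0417
(array([ 426.32762925, -147.91688307,    1.71113278]), np.float64(0.023279162766953077)) 98.04068666145076
scene (array([ 429.95748889, -149.18631067,    1.72063147]), np.float64(0.04374815252734254))
side (array([ 430.28557661, -147.52763168,    1.69244277]), np.float64(0.03984158415841588))
```

View pics/w8c.png

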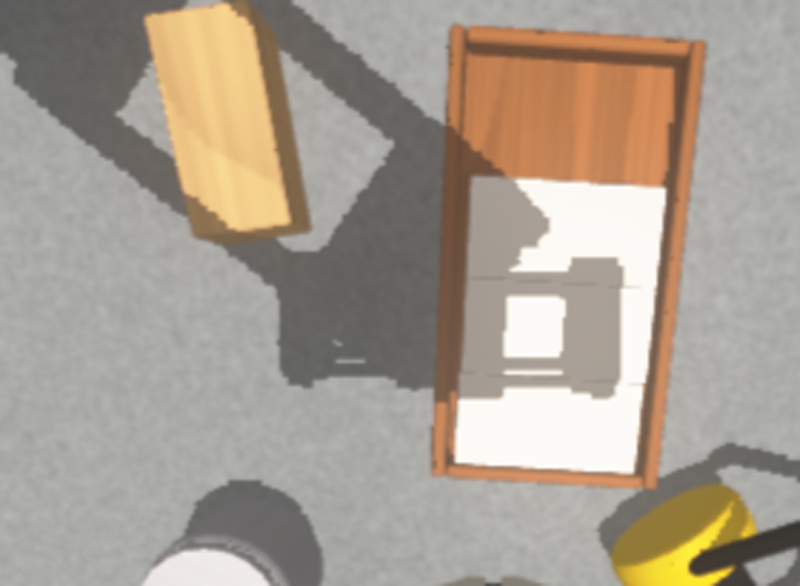

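```bash
python3 - <<'E'
from h import *
B=(428.5,-148.2,rad(98))
robot.move_gripper(0.9)
robot.move_ptp(T(B,0,0,120),[np.pi,0,B[2]])
hit=robot.move_linear(T(B,0,0,29),speed=120,f_stop=15)
robot.move_gripper(0.0); print(hit,round(robot.current_gripper_width()*93,1))
robot.move_linear(T(B,0,0,130),speed=150)
robot.move_ptp(T(CR,1,74,130),[np.pi,0,CR[2]])
a=snap('side','d4.png');b=snap('scene','s4.png')
hit=robot.move_linear(T(CR,1,74,60),speed=120,f_stop=15)
if not hit: hit=robot.move_linear(T(CR,1,74,35.5),speed=30,f_stop=8)
print(hit,np.round(robot.current_tcp_pos(),1),np.round(robot.current_contact_force(),1),robot.current_t())
c=snap('side','d5.png');d=snap('scene','s5.png')
def crop(d): 
    u,v=proj(d,T(CR,0,30,60)).astype(int);return cv2.resize(d['img'][max(v-80,0):v+70,max(u-100,0):u+100],(400,300),interpolation=cv2.INTER_CUBIC)
cv2.imwrite('pics/c5.png',np.vstack([np.hstack([crop(a),crop(b)]),np.hstack([crop(c),crop(d)])]))
E
```

```text
False 50.0
True [ 599.1 -142.8   37.1] [-0.8 -0.6  3.9] 65.2083
```

View pics/c5.png

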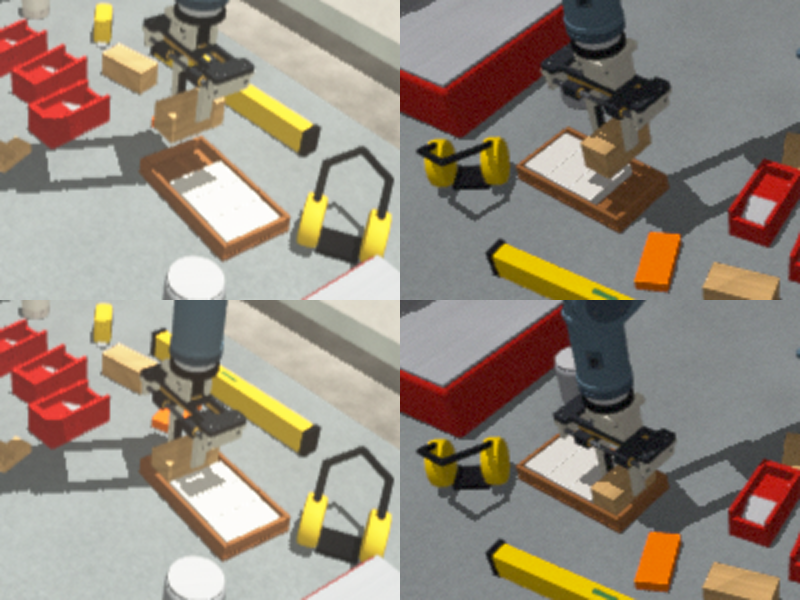

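```bash
python3 - <<'E'
from h import *
robot.move_gripper(0.7)
robot.move_linear(T(CR,1,74,160),speed=150)
robot.move_ptp([560,-260,300],[np.pi,0,np.pi/2]); robot.sleep(.3); e=snap('wrist','w9.png')
cv2.imwrite('pics/w9c.png',cv2.resize(e['img'][:225,150:400],(660,594),interpolation=cv2.INTER_CUBIC)); print(robot.current_t())
E
```

```text
68.75
```

View pics/w9c.png

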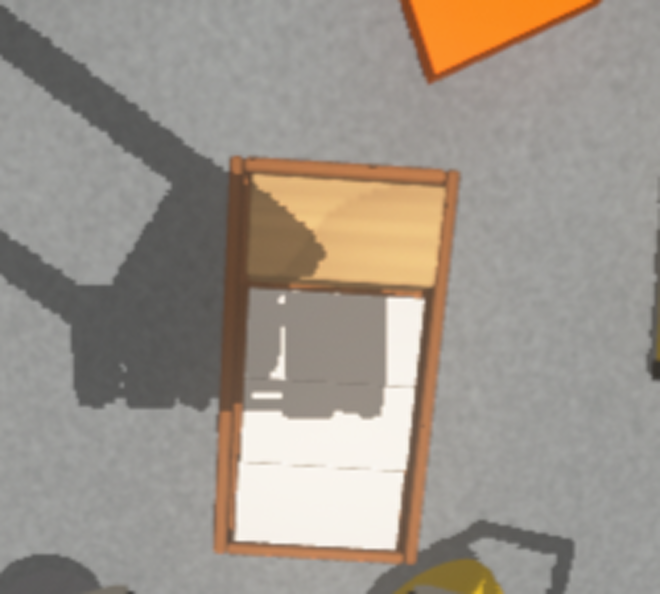

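```bash
python3 - <<'E'
from h import *
e=load('w9'); print(fit(e,'crate',[594,-217,-.06])[1])
robot.hand_in(); print(robot.current_t())
E
```

```text
0.01391785001411594
the job is handed in; nothing more can be done
the job is handed in; nothing more can be done
```

All three samples were in their fixtures. I tipped each one, lifted it out by its raised end, laid it in the crate, and pushed it up against the wall or its neighbour. Block2 then went into the remaining room. It had been knocked about 25 mm aside during the run, so I measured its position again before gripping it. I handed the job in at about 69 s, inside the 192 s limit.

**Last checks:** The final wrist picture shows the three samples flat and touching in one row, with the block lying along the same direction. The block met the floor at tool height 37.1 mm, against 37 mm expected, so it sits level.

**Remaining gap:** A few millimetres of the unavoidable 10 mm (210 mm of crate for 200 mm of parts) remain, between the third sample and the block and at the crate wall.

**Disagreement:** The cameras differed by 3–4 mm in x. I used values in between, and no grasp or placing failed.

I did not handle block1, the bystanders or the coloured look-alikes. I made no final measurement of their positions, but the pictures showed no sign that any had moved.

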